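Raise a freshly decorated tile out of its nest and hold it up

ROBOT

A 6-joint arm with a two-finger parallel gripper is mounted at the origin on a cart in front of the work surface, level with it; the furniture and walls round the work are solid. World frame = base frame: x ahead of the robot, y to its left, z up, the work surface at z = 0. Lengths are in mm, angles in rad, forces in N, time in s.
With the tool pointing down it reaches from about 275 to 1000 mm from the base axis. Payload 8.4 kg.
Tool frame: the origin (TCP) lies at the very end of the fingers, on their centre line; the grasp point (between the pads) lies robot.grasp_offset behind it (robot.grasp_offset is the distance from the TCP to the grasp point, in mm); z points along the fingers, y is the line along which they close (so a half turn about z gives the same grasp; the last joint's range is limited). The gripper opens to 85 mm and grips with 20 to 120 N. Pads are 22 mm wide; open, the fingers measure 114 mm over their backs; the gripper's body (76 mm by 85 mm) begins 54 mm behind the grasp point. The pads swing forward as they close: fully open they stand 13 mm farther back than shut.
Start: joints at [-1.209, 0.353, 1.633, -0, 1.155, -0.002], TCP at [222.391, -584.098, 231.281] pointing down, gripper open.
Joint ranges: [-2.63, 2.63], [-0.92, 2.1], [0.06, 2.66], [-1.3, 4.44], [0, 2.69], [-3.02, 3.02]. Speed limits (rad/s): [2.22, 2.22, 2.79, 3.14, 3.14, 3.14].

INTERFACE

Orientations are given as a unit quaternion [x, y, z, w].
In Python, from plant import robot gives the robot as it stands. The module is installed in compiled form; this text tells all that it offers.
- The arm moves only by the tool play_rows, never from a script. Its arguments are lists of equal length, an entry for each row: "fingers": the finger opening in m, from 0 to 0.0854; "linear": the shift along the tool's x, y, z in m, a list of three; "twist": the turn about the tool's z in rad. A call has 1 to 12 rows; each row is the pose to reach, as a shift and turn from the pose commanded when the call began, along the tool's axes at that moment; what a row does not reach only later rows make up. A row lasts 1/8 s, in which the tool goes at most 62.5 mm and 10.7 degrees, less where a joint would pass 70% of its speed; a pose out of reach is approached as far as the arm can. A call with a gripper value outside its range is refused whole. The fingers move at their own pace and stop on an object; "force" is the grip in N (left out, the last holds). Time passes only in rows, so rows that repeat a pose let the fingers close. It gives the time, the measured TCP pose, the force, the opening and the grip force at its end, in the units of the state.
- robot.read_state(): the state, without advancing time (a new reading comes with each control period).
- robot.read_camera(name): name is "scene" or "top" or "wrist"; returns a dict with "color" (420x560x3 uint8, red, green, blue), "fx", "fy", "cx", "cy" (pixels), "xyz" and "rotation" of the camera in the world. Camera axes: x right, y up, looking along -z (the intrinsics and any distortion apply to the point x, -y, -z); pixel columns grow to the right and rows downward; lengths in mm; the calibration is good to about 2 mm. A picture is of the moment at which its call begins. There is no depth.
- robot.finish_job(): hands the job in; it is judged then, once.
The state is a dict: "time": time; "joint_positions": joint angles; "joint_velocities": joint speeds; "effort": joint torques, N m; "tcp_pos": TCP position; "ee_rot": TCP orientation; "ft_force": force on the tool from outside, world axes, zero at the start; "ft_torque": the same for the moment, N m; "width": finger opening in mm; "finger_force": force on a finger pad.
Only numpy, scipy, OpenCV 4.12 (cv2) and the standard library are available. Lean on these libraries where they do the work, as an engineer would, in place of code of your own. Each camera call takes 0.05 s, during which the arm holds its last target. There are 200 camera calls.

TASK

A freshly decorated tile lies in the decorating nest and has to be raised so that a workmate can take it by its edges. Turn the locking knob anticlockwise until it clicks over into its rest notch and stays there, so that the lock pin is out; then swing the nest's eccentric lever up to its highest lift point, with the lever standing upright, and finish while still holding it there, since its return spring drops the tile again when it is let go. Never touch the tile, and leave the loose things around the nest where they lie.

Things in the scene. Friction and masses are not known exactly. Their poses are not given: they have to be found in the camera images.
- tile_nest: decorating nest, fixed: aluminium frame (108 x 108 mm, top 152 mm above the table) on two cheeks and a grey base plate 120 x 136 mm; the tile lies in its square well. Origin: centre of the base's underside, on the table. +x points away from the robot (within 12 degrees), +y left. The locking knob stands 78 mm to the left of the centre, the lever runs 106 mm to the right of it.
- tile: loose square terracotta tile, 80 x 80 x 10 mm, about 0.13 kg, decorated on top, level in the nest on its lift plate with 2 mm play; its face is flush with the frame (152 mm above the table) at the start. Origin: centre of its underside, 142 mm above the table at the start and 157 mm at the highest lift point.
- knob_grip (a point): middle of the locking knob's grip, on its vertical axis, 181 mm above the table: a black bar 44 mm long, 11 mm thick, 22 mm high (170 to 192 mm above the table) on a neck 17 mm across. At knob value 0 the bar points along the nest's x. The point's x runs along the bar and turns with it. Above 158 mm nothing else stands within 20 mm of the bar.
- lock_knob (a joint): turn of the locking knob in rad, growing anticlockwise seen from above: 0 = locked (a spring pin stands in a notch of the lever's shaft, the lever cannot leave its parked place). A spring pushes back; near 0.9 a tooth snaps past a spring ball (0.15 N m), and past that the knob rests by itself at about 1.15 (stop at 1.25): pin out, lever free. Let go before 0.9 it turns back to 0.
- lever_arm: the eccentric lever: steel shaft through the nest and, 106 mm to the right of the nest's middle (nest's -y), a 10 mm steel arm with a black ball at its end. Origin: on the turning axis, above the nest's middle, 105 mm above the table; its y axis is the turning axis, level, along the nest's y.
- lever (a joint): angle of the eccentric lever in rad: 0 = parked (lying back, tile flush), growing as the ball swings up and towards the robot; 1.40 = upright, the highest lift point; beyond it the tile sinks again, down to the stop at 1.95. A return spring always pulls it towards 0: about 3 N at the ball raises it and holds it.
- rubber_kidney: black rubber kidney scraper, 22 x 40 x 8 mm, loose on the table left of the nest; leave alone. Origin: centre of its underside.
- modelling_stick: brown modelling stick, 95 x 12 x 11 mm, loose on the table right of the nest, under the lever; leave alone. Origin: centre of its underside.
- water_bowl: grey plastic bowl of slip, 130 mm across, 57 mm high, on the table to the left; leave alone. Origin: centre of its underside.
- tape_roll: roll of tape lying flat, 102 mm across, 24 mm high, at the right edge of the table; leave alone. Origin: centre of its underside.
- lever_ball (a point): centre of the black ball, 28 mm across, on the lever's arm, 95 mm from the turning axis. Parked, the arm lies away from the robot (nest's +x), 0.17 rad above level, ball 121 mm above the table; upright, the ball is 200 mm up. The ball can be pinched from its two sides, along the nest's y; it turns between the fingers as the lever swings.
There are look-alikes about, which are no part of the job. Leave any pink look-alike of the tile alone.

How it is judged (in metres and radians):
On the way, in this order (a step that is already met when the one before it is completed fails the run):
1. the locking knob has clicked over into its rest notch while the lever is still parked (value of joint lock_knob above 1 rad and value of joint lever below 0.2 rad), for 0.2 s.
2. the lever is at its highest lift point and the tile is up (value of joint lever between 1.22 and 1.58 rad and z of tile in the frame of tile_nest above 0.154 m), for 0.2 s.
At the end, for the whole second after the job is handed in: Knob in its rest notch (over 1.0 rad); lever still and within 0.18 rad of upright (1.22 to 1.58 rad), held by the fingers (over 1 N on the lever); tile level, at rest within 8 mm of the nest's middle, its underside over 154 mm above the table and no part of the robot on it (all of step 2 and value of joint lock_knob above 1 rad and velocity of joint lever between -0.1 and 0.1 rad/s and contact force between the fingers and lever_arm above 1 N and horizontal distance between tile and tile_nest below 0.008 m and angle between tile's own z axis and vertical below 0.08 rad and linear speed of tile below 0.02 m/s); the arm keeps its last pose, push and grip.
It fails at once if the tile is touched by the robot (contact force between any of the arm, the fingers and tile above 0.3 N).
It fails at once if a loose thing beside the nest is pushed away (more than 3 cm) (distance of any of rubber_kidney, modelling_stick, water_bowl, tape_roll from where it was at the start of the episode above 0.03 m).
It also fails if it takes over 56 s, if anything falls off the work surface, if the arm or the gripper's body presses on something with over 40 N, if the wrist force passes 120 N, or if a joint passes its speed limit or range.

## Working session

There is one attempt and no reset: what is moved stays moved. The work goes in short steps, Python scripts to look and compute and a tool call to move; the robot and the scene stay as the last step left them, time stands still between calls to the robot, and variables do not carry over. Pictures are saved under pics/ and viewed, at most 10 in all, crops included, and the job is handed in when it is done.

Besides the shell and the picture viewer there is one more tool, called after "Request:" as name(argument=value, ...) on one line, values as JSON. play_rows: Moves the arm, as the interface text tells. Its arguments: {"type":"object","properties":{"fingers":{"type":"array"},"linear":{"type":"array"},"twist":{"type":"array"},"force":{"type":"number"}},"required":["fingers","linear","twist"]}

```bash
mkdir -p pics
python3 - <<'E'
from plant import robot
import cv2
s=robot.read_state();print(s['time'],s['tcp_pos'],s['ee_rot'],s['width'],robot.grasp_offset)
for n in("scene","top"):
    c=robot.read_camera(n);cv2.imwrite(f"pics/{n}0.png",c["color"][:,:,::-1])
    print(n,[k for k in c],c['fx'],c['fy'],c['cx'],c['cy'],c['xyz'],c['rotation'])
E
```

```text
0.0 [ 222.22659908 -583.63169219  230.55780357] [ 9.83498701e-01  1.80913798e-01 -1.28430934e-04 -6.97894949e-04] 85.12468582765833 18.700000000000003
scene ['color', 'fx', 'fy', 'cx', 'cy', 'xyz', 'rotation'] 483.53363002343065 483.53363002343065 280.492045301965 211.56144983926984 [-282.34817948  678.52356855 1130.30396173] [-0.17856742  0.32354586  0.80030231 -0.47217366]
top ['color', 'fx', 'fy', 'cx', 'cy', 'xyz', 'rotation'] 398.30804122968357 398.30804122968357 278.7994405939539 208.45739933346448 [ 388.45206636  182.55581305 1171.07687444] [-0.04937145  0.0529603   0.70838746 -0.70210033]
```

View pics/top0.png

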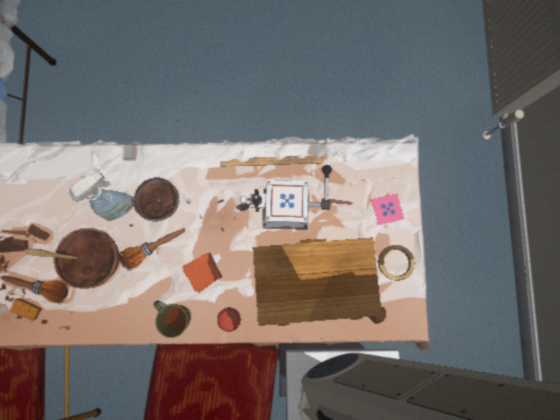

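View pics/scene0.png

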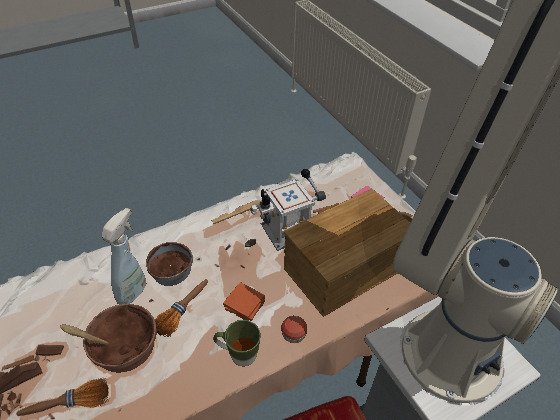

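The top view shows the nest at about (287,201), the knob at (257,200), the lever ball at (327,170) and a big wooden box in front, around (254-380, 240-325). The scene view shows the box is tall. Next I measure.

```bash
cat > h.py <<'E'
import numpy as np,cv2
from scipy.spatial.transform import Rotation as R
def ray(c,u,v):
    d=np.array([(u-c['cx'])/c['fx'],-(v-c['cy'])/c['fy'],-1.]);return np.array(c['xyz']),R.from_quat(c['rotation']).apply(d)
def onz(c,u,v,z):
    o,d=ray(c,u,v);return o+d*(z-o[2])/d[2]
def tri(c1,p1,c2,p2):
    a,d=ray(c1,*p1);b,e=ray(c2,*p2)
    t=np.linalg.lstsq(np.c_[d,-e],b-a,rcond=None)[0];P=a+d*t[0];Q=b+e*t[1];return (P+Q)/2,np.linalg.norm(P-Q)
E
python3 - <<'E'
from h import *
from plant import robot
t=robot.read_camera("top");s=robot.read_camera("scene")
a=cv2.resize(t['color'][150:250,225:359,::-1],None,fx=4,fy=4,interpolation=cv2.INTER_CUBIC)
b=cv2.resize(s['color'][150:300,240:440,::-1],None,fx=4,fy=4,interpolation=cv2.INTER_CUBIC)
cv2.imwrite("pics/tc.png",a);cv2.imwrite("pics/sc.png",b)
for n,u,v,z in(("nest",287,201,152),("knob",257,200,192),("ball",327,170,121),("boxNL",254,325,150),("boxFR",378,239,150)):print(n,onz(t,u,v,z).round())
E
```

```text
nest [556. 155. 152.]
knob [553. 231. 192.]
ball [646.  45. 121.]
boxNL [245. 241. 150.]
boxFR [456. -77. 150.]
```

View pics/tc.png

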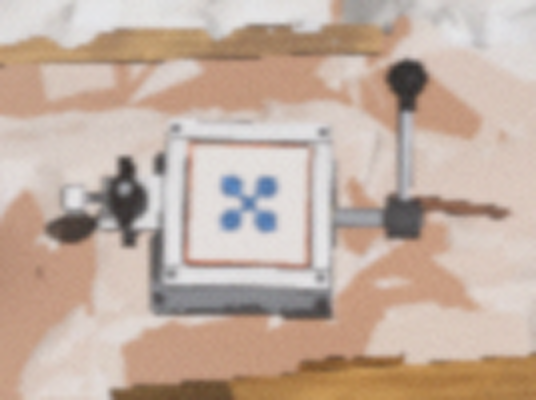

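View pics/sc.png

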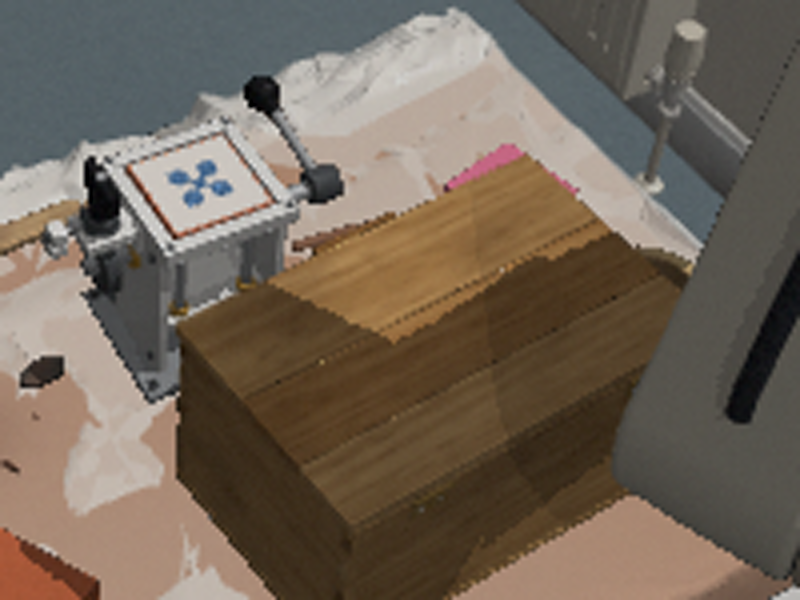

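The crops show the tile centre at (249,203), the knob bar from (126,158) to (128,245), and the ball at (407,78) in tc and (262,92) in sc. The box's far-left corner is at (112,392) in tc and (178,325) in sc. The box hides nothing I need.

Run:
```python
from h import *
from plant import robot
t=robot.read_camera("top");s=robot.read_camera("scene")
T=lambda x,y:(225+(x+.5)/4-.5,150+(y+.5)/4-.5);S=lambda x,y:(240+(x+.5)/4-.5,150+(y+.5)/4-.5)
print("ball",tri(t,T(407,78),s,S(262,92)),onz(t,*T(407,78),121))
print("boxFL",tri(t,T(112,392),s,S(178,325)))
print("tile",onz(t,*T(249,203),152))
print("knob",onz(t,*T(126,158),192),onz(t,*T(128,245),192),onz(t,*T(126,188),192))
print("hub",onz(t,*T(402,218),105),onz(t,*T(402,200),117))
# dark mask for knob and ball in top
g=t['color'].max(2)
hsv=cv2.cvtColor(t['color'],cv2.COLOR_RGB2HSV)
tm=cv2.inRange(t['color'],(120,40,20),(190,110,95))
m=np.zeros_like(g);m[180:225,265:310]=1
for n,(x0,x1,y0,y1) in dict(ball=(318,336,162,179),knob=(247,266,186,215)).items():
    k=(g[y0:y1,x0:x1]<60);v,u=np.nonzero(k);print(n,u.mean()+x0,v.mean()+y0,u.min()+x0,u.max()+x0,v.min()+y0,v.max()+y0,k.sum())
# frame edges: bright contour
w=((hsv[...,1]<40)&(hsv[...,2]>150)).astype(np.uint8)
ys,xs=np.nonzero((hsv[...,1]>90)&(m>0)&(hsv[...,0]<12))
r=cv2.minAreaRect(np.c_[xs,ys].astype(np.float32));print(r)
c=cv2.boxPoints(r);P=np.array([onz(t,*p,152) for p in c]);print(P.round(1))
```

```text
ball (array([646.9271968 ,  46.15908827, 122.61528345]), np.float64(2.218603989783664)) [647.99764297  46.8349108  121.        ]
boxFL (array([435.54157273, 242.67911742, 167.87523881]), np.float64(1.6580546717496154))
tile [558.08165026 155.54062962 152.        ]
knob [580.5962056  233.17131665 192.        ] [525.65540206 231.98700548 192.        ] [561.55551904 233.19072838 192.        ]
hub [554.72166113  50.73350643 105.        ] [565.07537551  51.89899962 117.        ]
ball 325.93548387096774 169.38709677419354 323 329 166 174 31
knob 254.85714285714286 199.42857142857142 253 257 192 202 7
((0.0, 0.0), (0.0, 0.0), 0.0)
[[1131.5  949.1  152. ]
 [1131.5  949.1  152. ]
 [1131.5  949.1  152. ]
 [1131.5  949.1  152. ]]
```

Request:
play_rows(fingers=[0.035,0.035,0.035,0.035,0.035,0.035,0.035,0.035,0.035,0.035,0.035,0.035], linear=[[0.034,-0.036,-0.02],[0.068,-0.071,-0.03],[0.101,-0.107,-0.03],[0.135,-0.143,-0.03],[0.169,-0.179,-0.03],[0.203,-0.214,-0.03],[0.236,-0.25,-0.03],[0.27,-0.286,-0.03],[0.304,-0.321,-0.03],[0.338,-0.357,-0.03],[0.371,-0.393,-0.03],[0.405,-0.429,-0.03]], twist=[0,0,0,0,0,0,0,0,0,0,0,0], force=40)

```text
time: 1.8
tcp_pos: [448.7, -37.5, 261.5]
ee_rot: [0.983, 0.181, 0.0, 0.0]
ft_force: [0.1, -0.5, 0.3]
width: 35.3
finger_force: 0.0
```

Request:
play_rows(fingers=[0.035,0.035,0.035,0.035,0.035,0.035,0.035,0.035,0.035], linear=[[0.034,-0.036,0],[0.068,-0.071,0],[0.101,-0.107,0],[0.135,-0.143,0],[0.169,-0.179,0],[0.203,-0.214,0],[0.203,-0.214,0],[0.203,-0.214,0],[0.203,-0.214,0]], twist=[0.07,0.14,0.21,0.28,0.34,0.4,0.4,0.4,0.4])

```text
time: 2.92
tcp_pos: [561.4, 232.1, 261.4]
ee_rot: [1.0, -0.018, -0.0, 0.0]
ft_force: [0.2, -0.2, 0.1]
width: 35.0
finger_force: 0.0
```

Run:
```python
from h import *
from plant import robot
s=robot.read_state();print(s['time'],s['tcp_pos'],s['width'],s['joint_positions'],R.from_quat(s['ee_rot']).as_matrix().round(3))
c=robot.read_camera("wrist");cv2.imwrite("pics/w1.png",c["color"][:,:,::-1]);print(c['xyz'],c['fx'])
```

```text
2.925 [561.41326125 232.09629728 261.35190491] 35.00601097921386 [ 3.89654903e-01  2.99555148e-01  1.64001745e+00 -2.03952344e-04
  1.20239228e+00  1.99726758e+00] [[ 0.999 -0.037 -0.   ]
 [-0.037 -0.999 -0.   ]
 [-0.     0.    -1.   ]]
[643.69761094 229.93677667 403.28976334] 334.55659024036555
```

View pics/w1.png

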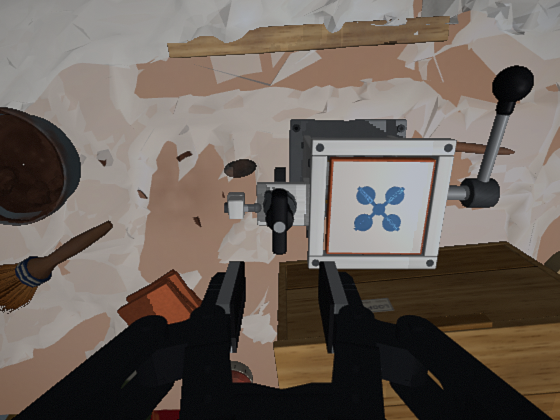

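The wrist view shows the knob bar at u≈280 with its near end at v≈255. The ball is at (513,84), and the tile corners are (331,160), (437,160), (432,255), (325,255).

Run:
```python
from h import *
from plant import robot
c=robot.read_camera("wrist");t=robot.read_camera("top")
for n,u,v,z in(("near",280,256,186),("far167",280,167,170),("far187",281,187,192),("bolt",279,228,192),("c1",331,160,152),("c2",437,160,152),("c3",432,255,152),("c4",325,255,152),("f1",308,139,152),("f2",457,139,152),("f3",436,268,152),("f4",308,269,152)):print(n,onz(c,u,v,z).round(1))
print(tri(c,(513,84),t,(326.4,169.1)),onz(c,513,84,121))
cv2.imwrite("pics/w1c.png",cv2.resize(c['color'][140:290,210:330,::-1],None,fx=4,fy=4,interpolation=cv2.INTER_CUBIC))
```

```text
near [535.2 235.4 186. ]
far167 [596.7 232.9 170. ]
far187 [588.  232.5 192. ]
bolt [559.3 235.  192. ]
c1 [597.  194.4 152. ]
c2 [593.8 114.4 152. ]
c3 [514.2 109.9 152. ]
c4 [517.7 198.8 152. ]
f1 [613.3 211.6 152. ]
f2 [608.9 101.3 152. ]
f3 [501.9 105.3 152. ]
f4 [505.2 213.1 152. ]
(array([646.78639972,  47.38620676, 122.7609665 ]), np.float64(1.7948494020991883)) [646.01337822  46.76248994 121.        ]
```

View pics/w1c.png

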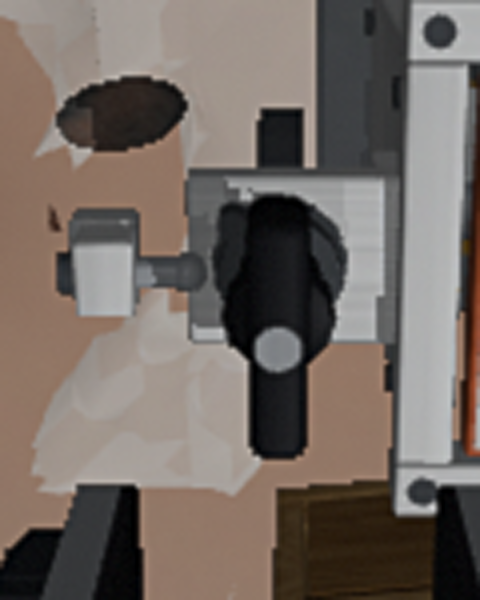

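Request:
play_rows(fingers=[0.035,0.035,0.035,0.035,0.035,0.0,0.0,0.0,0.0,0.0,0.0], linear=[[-0.001,-0.0024,0.03],[-0.001,-0.0024,0.06],[-0.001,-0.0024,0.085],[-0.001,-0.0024,0.097],[-0.001,-0.0024,0.097],[-0.001,-0.0024,0.097],[-0.001,-0.0024,0.097],[-0.001,-0.0024,0.097],[-0.001,-0.0024,0.097],[-0.001,-0.0024,0.097],[-0.001,-0.0024,0.097]], twist=[0,0,0,0,0,0,0,0,0,0,0], force=40)

```text
time: 4.45
tcp_pos: [561.4, 234.1, 165.6]
ee_rot: [1.0, -0.018, 0.001, 0.001]
ft_force: [0.1, -8.6, 2.4]
width: 14.3
finger_force: 39.0
```

Request:
play_rows(fingers=[0,0,0,0], linear=[[0,0,0],[0,0,0],[0,0,0],[0,0,0]], twist=[-0.1,-0.2,-0.3,-0.3], force=50)

```text
time: 4.95
tcp_pos: [561.4, 234.5, 165.7]
ee_rot: [0.991, 0.132, 0.001, 0.001]
ft_force: [-0.7, -7.4, 3.6]
width: 13.8
finger_force: 48.8
```

Run:
```python
from h import *
from plant import robot
s=robot.read_state();print(s['time'],s['tcp_pos'],s['width'],s['ft_force'],s['ft_torque'],R.from_quat(s['ee_rot']).as_matrix().round(3))
c=robot.read_camera("wrist");cv2.imwrite("pics/w2.png",cv2.resize(c["color"][150:350,180:400,::-1],None,fx=3,fy=3))
```

```text
4.95 [561.36969298 234.46259615 165.67917674] 13.836804377016154 [-0.70708319 -7.35946036  3.61882153] [-1.12265231  0.10325575  0.01950156] [[ 0.965  0.262  0.001]
 [ 0.262 -0.965 -0.002]
 [ 0.001  0.002 -1.   ]]
```

View pics/w2.png

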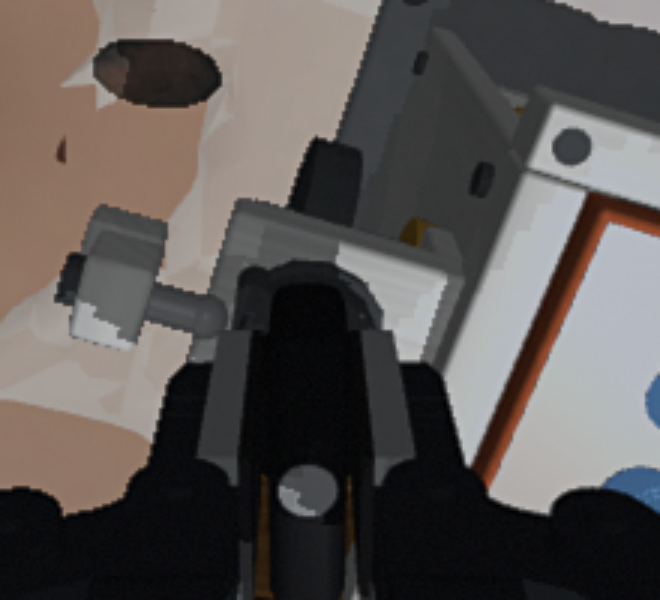

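The wrist view shows the bar between the pads and still in line with the gripper, so it's turning with the gripper. I carry on.

Request:
play_rows(fingers=[0,0,0,0,0,0,0,0,0,0,0,0], linear=[[-0.001,0,0],[-0.001,0,0],[-0.001,0,0],[-0.001,0,0],[-0.001,0,0],[-0.001,0,0],[-0.001,0,0],[-0.001,0,0],[-0.001,0,0],[-0.001,0,0],[-0.001,0,0],[-0.001,0,0]], twist=[-0.1,-0.2,-0.3,-0.4,-0.5,-0.6,-0.7,-0.8,-0.88,-0.88,-0.88,-0.88])

```text
time: 6.5
tcp_pos: [560.6, 235.3, 165.6]
ee_rot: [0.841, 0.54, 0.001, 0.0]
ft_force: [-1.3, -2.6, 7.0]
width: 13.8
finger_force: 49.4
```

Run:
```python
from plant import robot
s=robot.read_state();print(s['time'],s['tcp_pos'],s['width'],s['ft_force'],s['ft_torque'],s['ee_rot'],s['joint_positions'])
```

```text
6.5 [560.56346334 235.27517449 165.58910716] 13.752231328809069 [-1.27123313 -2.55024286  7.04404176] [-0.52137679  0.156721    0.00890629] [8.41444511e-01 5.40342908e-01 7.39267930e-04 3.61442391e-04] [ 3.95171286e-01  3.94149611e-01  1.73181157e+00 -5.33998254e-04
  1.01404942e+00  8.24559842e-01]
```

Request:
play_rows(fingers=[0.035,0.035,0.035,0.035,0.035,0.035,0.035,0.035], linear=[[0,0,0],[0,0,0],[0,0,0],[0,0,0],[0,0,-0.03],[0,0,-0.06],[0,0,-0.095],[0,0,-0.095]], twist=[0,0,0,0,0,0,0,0])

```text
time: 7.5
tcp_pos: [561.5, 236.0, 262.3]
ee_rot: [0.841, 0.541, 0.003, 0.0]
ft_force: [0.6, 0.7, -0.2]
width: 35.0
finger_force: 0.0
```

Run:
```python
from h import *
from plant import robot
s=robot.read_state();print(s['time'],s['tcp_pos'],s['width'],s['ft_force'],s['ee_rot'])
c=robot.read_camera("wrist");cv2.imwrite("pics/w3.png",c["color"][:,:,::-1])
```

```text
7.5 [561.45200657 236.02284524 262.27953105] 35.015509270997 [ 0.62390351  0.69845897 -0.23438496] [8.40890239e-01 5.41199316e-01 2.59160418e-03 4.36443346e-04]
```

View pics/w3.png

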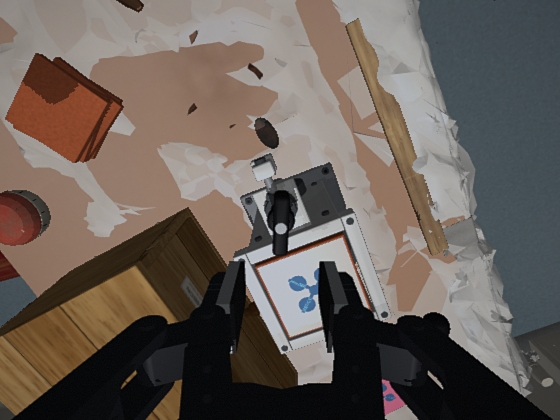

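The knob bar still lies along the gripper's axis, from (282,195) to (280,252), after I let go. So it's resting in its notch. Next is the ball.

Request:
play_rows(fingers=[0.05,0.05,0.05,0.06,0.06,0.06,0.06,0.06,0.06,0.06], linear=[[-0.017,0.02,0],[-0.034,0.039,0],[-0.051,0.058,0],[-0.068,0.078,0],[-0.085,0.097,0],[-0.102,0.117,0],[-0.12,0.136,0],[-0.137,0.156,0],[-0.137,0.156,0],[-0.137,0.156,0]], twist=[0.15,0.3,0.45,0.6,0.75,0.9,1.05,1.18,1.18,1.18])

```text
time: 8.8
tcp_pos: [644.5, 46.4, 258.2]
ee_rot: [1.0, -0.017, -0.001, -0.0]
ft_force: [-0.1, 0.6, -0.3]
width: 60.1
finger_force: 0.0
```

Run:
```python
from h import *
from plant import robot
s=robot.read_state();print(s['time'],s['tcp_pos'],s['width'],R.from_quat(s['ee_rot']).as_matrix().round(4))
c=robot.read_camera("wrist");t=robot.read_camera("top")
g=c['color'].max(2);k=(g<45).astype(np.uint8);k[300:]=0
n,l,st,ce=cv2.connectedComponentsWithStats(k)
for i in range(1,n):
    if st[i,4]>150:print(st[i],ce[i],onz(c,*ce[i],121).round(1))
```

```text
8.8 [644.48320056  46.41082643 258.18815794] 60.108943606482015 [[ 9.994e-01 -3.450e-02 -1.800e-03]
 [-3.450e-02 -9.994e-01  2.000e-04]
 [-1.800e-03 -2.000e-04 -1.000e+00]]
[267 179  31  41 862] [281.76334107 196.81786543] [643.9  47.4 121. ]
[538 214  22  86 515] [550.20582524 262.16893204] [ 571.5 -199.7  121. ]
[ 86 229  30  16 294] [101.78231293 236.27210884] [612.7 211.7 121. ]
[197 266  21  34 462] [209.36580087 285.91991342] [557.8 119.8 121. ]
[269 266  25  27 249] [280.93975904 274.95180723] [567.2  51.  121. ]
[346 266  21  34 450] [353.83555556 286.14666667] [552.6 -18.1 121. ]
[172 277  23  23 254] [182.8503937  288.69685039] [555.7 145.5 121. ]
[370 277  22  23 242] [380.17768595 288.88842975] [548.6 -43.4 121. ]
[ 57 288  32  12 215] [ 72.46976744 294.60930233] [553.  252.8 121. ]
```

Request:
play_rows(fingers=[0.06,0.06,0.06,0.06,0.06,0.06,0.0,0.0,0.0,0.0,0.0,0.0], linear=[[0.002,-0.0007,0.035],[0.002,-0.0007,0.07],[0.002,-0.0007,0.105],[0.002,-0.0007,0.135],[0.002,-0.0007,0.155],[0.002,-0.0007,0.155],[0.002,-0.0007,0.155],[0.002,-0.0007,0.155],[0.002,-0.0007,0.155],[0.002,-0.0007,0.155],[0.002,-0.0007,0.155],[0.002,-0.0007,0.155]], twist=[0,0,0,0,0,0,0,0,0,0,0,0], force=50)

```text
time: 10.4
tcp_pos: [648.1, 46.4, 105.9]
ee_rot: [1.0, -0.018, 0.001, 0.0]
ft_force: [-0.6, -2.1, 6.0]
width: 25.4
finger_force: 48.8
```

Run:
```python
from h import *
from plant import robot
s=robot.read_state();print(s['tcp_pos'],s['width'],s['finger_force'],s['ft_force'],R.from_quat(s['ee_rot']).as_matrix().round(4))
a=np.array([.17+1.4*k/14 for k in range(15)])
for q in a: print(round(q-.17,2),((95*np.cos(q)-95*np.cos(.17))).round(1),(-(95*np.sin(q)-95*np.sin(.17))).round(1))
```

```text
[648.14902065  46.35087887 105.86400923] 25.35465098168389 48.768171072006226 [-0.60722975 -2.1063677   5.98475512] [[ 9.993e-01 -3.600e-02  2.400e-03]
 [-3.600e-02 -9.994e-01 -3.000e-04]
 [ 2.400e-03  2.000e-04 -1.000e+00]]
0.0 0.0 -0.0
0.1 -2.1 -9.3
0.2 -5.1 -18.3
0.3 -8.9 -27.0
0.4 -13.6 -35.2
0.5 -19.2 -42.9
0.6 -25.4 -50.1
0.7 -32.4 -56.5
0.8 -39.9 -62.3
0.9 -48.0 -67.3
1.0 -56.6 -71.4
1.1 -65.5 -74.7
1.2 -74.7 -77.0
1.3 -84.1 -78.4
1.4 -93.6 -78.9
```

Request:
play_rows(fingers=[0.045,0.045,0.045,0.045,0.0,0.0,0.0,0.0,0.0], linear=[[0,0,0],[0,0,0],[0,0,0.005],[0,0,0.005],[0,0,0.005],[0,0,0.005],[0,0,0.005],[0,0,0.005],[0,0,0.005]], twist=[0,0,0,0,0,0,0,0,0])

```text
time: 11.52
tcp_pos: [647.1, 46.4, 99.3]
ee_rot: [1.0, -0.018, -0.0, 0.0]
ft_force: [-0.9, -2.8, 1.3]
width: 26.0
finger_force: 49.0
```

Run:
```python
from h import *
from plant import robot
s=robot.read_state();print(s['tcp_pos'],s['width'],s['finger_force'],s['ft_force'])
c=robot.read_camera("wrist");cv2.imwrite("pics/w4.png",cv2.resize(c["color"][170:370,170:390,::-1],None,fx=3,fy=3))
```

```text
[647.13208285  46.41944281  99.31476669] 25.990013851991016 49.01229679584503 [-0.93926175 -2.77010132  1.32233447]
```

View pics/w4.png

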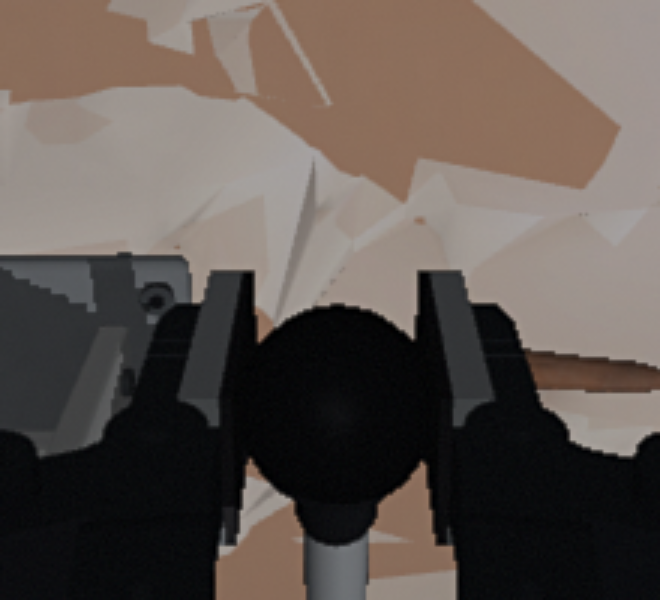

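The ball sits centred between the pads, at about (338,405) in the crop. I swing along the arc now.

Request:
play_rows(fingers=[0,0,0,0,0,0,0,0,0,0], linear=[[-0.0021,0,-0.0093],[-0.0051,0,-0.0183],[-0.0089,0,-0.027],[-0.0136,0,-0.0352],[-0.0192,0,-0.0429],[-0.0254,0,-0.0501],[-0.0324,0,-0.0565],[-0.0399,0,-0.0623],[-0.048,0,-0.0673],[-0.0566,0,-0.0714]], twist=[0,0,0,0,0,0,0,0,0,0])

```text
time: 12.82
tcp_pos: [588.2, 49.0, 170.0]
ee_rot: [1.0, -0.018, -0.002, -0.0]
ft_force: [-2.0, 0.1, -1.5]
width: 13.1
finger_force: 0.0
```

Request:
play_rows(fingers=[0.06,0.06,0.06,0.06,0.06,0.06], linear=[[0,0,0],[0,0,0],[0,0,-0.03],[0.01,0,-0.06],[0.02,0,-0.09],[0.02,0,-0.09]], twist=[0,0,0,0,0,0])

```text
time: 13.58
tcp_pos: [613.5, 48.4, 263.9]
ee_rot: [1.0, -0.018, 0.003, -0.0]
ft_force: [1.2, 0.1, 0.3]
width: 60.2
finger_force: 0.0
```

Run:
```python
from h import *
from plant import robot
s=robot.read_state();print(s['time'],s['tcp_pos'],s['width'],s['ft_force'])
c=robot.read_camera("wrist")
im=c['color'][:,:,::-1]
cv2.imwrite("pics/w5.png",im)
g=c['color'].max(2);k=(g<45).astype(np.uint8);k[300:]=0
n,l,st,ce=cv2.connectedComponentsWithStats(k)
for i in range(1,n):
    if st[i,4]>100:print(st[i],ce[i].round(),onz(c,*ce[i],121).round(1),onz(c,*ce[i],190).round(1))
```

```text
13.575 [613.5142565   48.36658951 263.9445115 ] 60.24541961171333 [1.2465382  0.09206531 0.32627104]
[268 143  31  43 898] [283. 161.] [644.   47.5 121. ] [656.3  47.1 190. ]
[539 215  21  85 380] [551. 261.] [ 539.8 -202.   121. ] [ 577.3 -142.   190. ]
[ 79 229  12  18 129] [ 85. 239.] [578.5 233.3 121. ] [606.6 188.  190. ]
[270 237  25  27 213] [282. 245.] [565.5  51.3 121. ] [596.8  50.  190. ]
[   8  255   80   45 2074] [ 50. 282.] [535.1 277.  121. ] [573.7 221.2 190. ]
[197 266  21  34 454] [209. 286.] [525.1 123.2 121. ] [566.1 104.6 190. ]
[334 266  33  34 497] [353. 287.] [519.  -15.9 121. ] [561.5  -0.9 190. ]
[172 277  22  23 248] [183. 289.] [523.  149.6 121. ] [564.5 124.6 190. ]
[370 277  22  23 239] [380. 289.] [515.6 -42.6 121. ] [558.9 -21.2 190. ]
[240 288 104  12 447] [284. 295.] [512.5  51.1 121. ] [556.6  49.9 190. ]
```

View pics/w5.png

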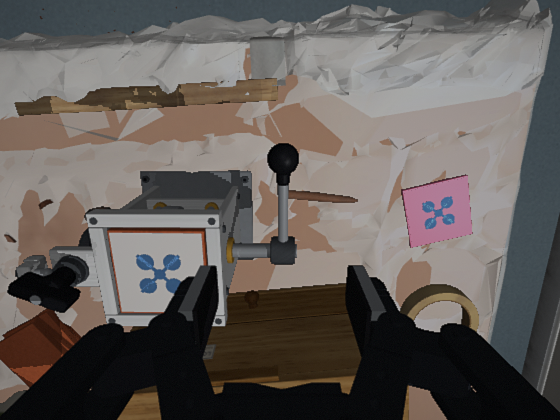

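Wrist view: lever back in its park, ball at (283,157), tile undisturbed, and the knob bar at about (45,283) lying nearly across the nest. So the ball slipped out of the pinch. I check the knob angle by numbers.

Run:
```python
from h import *
im=cv2.imread("pics/w5.png")
from plant import robot
c=robot.read_camera("wrist");s=robot.read_state()
print(s['time'],s['tcp_pos'],R.from_quat(s['ee_rot']).as_matrix().round(4)[:2,2])
g=c['color'].max(2);k=(g<40)[240:318,0:95]
k=cv2.morphologyEx(k.astype(np.uint8),cv2.MORPH_OPEN,np.ones((3,3)))
print("\n".join("".join("#" if x else "." for x in r[::2]) for r in k[::2]))
for u,v in((10,288),(75,303),(84,268),(75,262)):print(u,v,onz(c,u,v,190).round(1))
```

```text
13.675 [610.92210883  48.18615789 260.78890511] [0.0009 0.0004]
.......................................#####....
.......................................######...
.......................................######...
................................................
................................................
................................................
................................................
................................................
..............................####..............
.............................########...........
............................###########.........
............................##....######........
...........................####......####.......
..........................########....####......
.........................##########....###......
.........................############..###......
............####.........#############..##......
..........#########....################.##......
.........##############################.##......
........###############################.........
......#################################.........
.....##
[... 282 characters left out ...]
....
.....##################################.........
........######.....####################.........
..........####.....###################..........
....................#################...........
...................#################............
...................################.............
......................############..............
........................#########...............
..........................#.####................
................................................
................................................
................................................
10 288 [569.2 250.4 190. ]
75 303 [554.8 205.7 190. ]
84 268 [583.5 192.4 190. ]
75 262 [588.5 197.8 190. ]
```

Request:
play_rows(fingers=[0.06,0.06,0.06,0.06,0.06,0.06,0.0,0.0,0.0,0.0,0.0,0.0], linear=[[0.036,0.0005,0.03],[0.036,0.0005,0.07],[0.036,0.0005,0.11],[0.036,0.0005,0.14],[0.036,0.0005,0.161],[0.036,0.0005,0.161],[0.036,0.0005,0.161],[0.036,0.0005,0.161],[0.036,0.0005,0.161],[0.036,0.0005,0.161],[0.036,0.0005,0.161],[0.036,0.0005,0.161]], twist=[0,0,0,0,0,0,0,0,0,0,0,0], force=100)

```text
time: 15.18
tcp_pos: [647.2, 46.3, 101.0]
ee_rot: [1.0, -0.018, 0.001, -0.0]
ft_force: [-0.7, 0.5, 6.2]
width: 24.1
finger_force: 97.7
```

Request:
play_rows(fingers=[0,0,0,0], linear=[[-0.001,0,-0.0045],[-0.0021,0,-0.0093],[-0.0035,0,-0.0138],[-0.0051,0,-0.0183]], twist=[0,0,0,0])

```text
time: 15.68
tcp_pos: [642.2, 46.5, 118.1]
ee_rot: [1.0, -0.018, 0.001, -0.0]
ft_force: [4.8, 0.8, -7.3]
width: 23.9
finger_force: 98.3
```

Request:
play_rows(fingers=[0,0,0,0,0,0,0], linear=[[-0.0018,0,-0.0044],[-0.0038,0,-0.0087],[-0.006,0,-0.0129],[-0.0085,0,-0.0169],[-0.0112,0,-0.0208],[-0.0141,0,-0.0246],[-0.0141,0,-0.0246]], twist=[0,0,0,0,0,0,0])

```text
time: 16.55
tcp_pos: [616.0, 47.5, 137.3]
ee_rot: [1.0, -0.019, -0.012, -0.0]
ft_force: [-20.5, 6.9, -19.6]
width: 3.0
finger_force: 128.0
```

Run:
```python
from h import *
from plant import robot
s=robot.read_state();print(s['time'],s['tcp_pos'],s['width'],s['finger_force'],s['ft_force'],s['ft_torque'])
c=robot.read_camera("wrist");cc=robot.read_camera("scene")
k=(c['color'].max(2)<45)[170:330,200:360]
print("\n".join("".join("#" if x else "." for x in r[::2]) for r in k[::4]))
for v in range(190,260,10):print(v,onz(c,281,v,121).round(1),onz(c,281,v,145).round(1))
# scene ball: dark blob
k=(cc['color'].max(2)<50)[155:205,285:330]
print("\n".join("".join("#" if x else "." for x in r) for r in k[::2]))
```

```text
16.55 [616.03917009  47.54668202 137.30338162] 2.982025953234059 127.98419684171677 [-20.53381527   6.86565886 -19.59531845] [ 1.1936594   3.35703624 -0.13793999]
................................................................................
................................................................................
................................................................................
................................................................................
................................................................................
................................................................................
................................................................................
................................................................................
................................................................................
................................................................................
...........#.#........................######....................................
.............##..................#############
[... 3060 characters left out ...]
..........
......................###..##................
.............................................
.............................................
.............................................
.............................................
.............................................
.............................................
.............................................
.............................................
...............................#.............
................................##...........
.................................#.######....
................................######.......
.............................................
.............................................
```

The lever is free; the ball is raised about 0.25 rad. But the pinch squirts the ball out. I'll push the ball from its far side with nearly closed fingers instead: the spring then keeps it seated between the two finger edges.

Request:
play_rows(fingers=[0.05,0.05,0.05,0.05,0.05,0.012,0.012,0.012,0.012,0.012,0.012], linear=[[0,0,0],[0,0,0],[0,0,-0.03],[0,0,-0.06],[0.02,0,-0.09],[0.05,0,-0.09],[0.06,0,-0.09],[0.06,0,-0.09],[0.06,0,-0.09],[0.06,0,-0.09],[0.06,0,-0.09]], twist=[0,0,0,0,0,0,0,0,0,0,0], force=30)

```text
time: 18.02
tcp_pos: [687.0, 44.8, 232.7]
ee_rot: [1.0, -0.018, -0.0, -0.0]
ft_force: [-0.0, 0.1, 0.1]
width: 12.2
finger_force: 0.0
```

Run:
```python
from h import *
from plant import robot
s=robot.read_state();print(s['time'],s['tcp_pos'],s['width'],s['ft_force'])
c=robot.read_camera("wrist")
k=(c['color'].max(2)<45).astype(np.uint8);k[330:]=0
n,l,st,ce=cv2.connectedComponentsWithStats(k)
for i in range(1,n):
    if st[i,4]>300:print(st[i],ce[i].round(),onz(c,*ce[i],121).round(1))
```

```text
18.025 [686.98953914  44.76134695 232.66103791] 12.227921954157281 [-0.02109496  0.07344141  0.08126874]
[ 154  236  255   94 6184] [280. 302.] [597.5  50.3 121. ]
[536 237  24  93 510] [550. 287.] [ 603.8 -183.6  121. ]
[ 81 270  31  15 306] [ 97. 277.] [628.9 206.7 121. ]
```

Request:
play_rows(fingers=[0.012,0.012,0.012,0.012,0.012,0.012,0.012,0.012], linear=[[0,-0.0005,0.03],[0,-0.0005,0.07],[0,-0.0005,0.105],[0,-0.0005,0.13],[0,-0.0005,0.13],[-0.01,-0.0005,0.13],[-0.018,-0.0005,0.13],[-0.02,-0.0005,0.13]], twist=[0,0,0,0,0,0,0,0])

```text
time: 19.08
tcp_pos: [669.2, 46.1, 104.6]
ee_rot: [1.0, -0.018, 0.003, -0.0]
ft_force: [8.4, -1.4, -1.6]
width: 11.9
finger_force: 3.8
```

Request:
play_rows(fingers=[0.012,0.012,0.012,0.012,0.012,0.012], linear=[[-0.005,0,-0.003],[-0.007,0,-0.008],[-0.009,0,-0.013],[-0.011,0,-0.018],[-0.013,0,-0.023],[-0.015,0,-0.027]], twist=[0,0,0,0,0,0])

```text
time: 19.82
tcp_pos: [659.9, 46.4, 134.5]
ee_rot: [1.0, -0.018, 0.009, -0.0]
ft_force: [18.4, -2.0, 4.4]
width: 12.2
finger_force: 9.0
```

Request:
play_rows(fingers=[0.012,0.012,0.012,0.012,0.012,0.012,0.012,0.012], linear=[[-0.0023,0,-0.0042],[-0.0047,0,-0.0082],[-0.0075,0,-0.012],[-0.0103,0,-0.0159],[-0.0133,0,-0.0195],[-0.0165,0,-0.0231],[-0.02,0,-0.0263],[-0.0235,0,-0.0295]], twist=[0,0,0,0,0,0,0,0])

```text
time: 20.82
tcp_pos: [637.3, 46.9, 165.3]
ee_rot: [1.0, -0.018, 0.01, -0.0]
ft_force: [18.3, -4.2, 13.1]
width: 12.1
finger_force: 11.5
```

Request:
play_rows(fingers=[0.012,0.012,0.012,0.012,0.012,0.012,0.012,0.012], linear=[[-0.0037,0,-0.006],[-0.0075,0,-0.01],[-0.0115,0,-0.014],[-0.0156,0,-0.0175],[-0.02,0,-0.0205],[-0.0242,0,-0.0229],[-0.0286,0,-0.0247],[-0.0331,0,-0.0262]], twist=[0,0,0,0,0,0,0,0])

```text
time: 21.82
tcp_pos: [598.6, 48.4, 188.3]
ee_rot: [1.0, -0.018, 0.004, -0.0]
ft_force: [6.0, -1.1, 4.4]
width: 11.9
finger_force: 3.7
```

Request:
play_rows(fingers=[0.012,0.012,0.012,0.012,0.012,0.012,0.012], linear=[[-0.005,0,-0.001],[-0.01,0,-0.002],[-0.015,0,-0.003],[-0.018,0,-0.003],[-0.021,0,-0.003],[-0.021,0,-0.003],[-0.021,0,-0.003]], twist=[0,0,0,0,0,0,0])

```text
time: 22.7
tcp_pos: [574.9, 49.3, 188.2]
ee_rot: [1.0, -0.018, -0.0, 0.0]
ft_force: [3.1, -0.5, 4.4]
width: 11.7
finger_force: 2.4
```

Run:
```python
from h import *
from plant import robot
s=robot.read_state();print(s['time'],s['tcp_pos'],s['ft_force'],R.from_quat(s['ee_rot']).as_matrix().round(4))
t=robot.read_camera("top");c=robot.read_camera("scene");w=robot.read_camera("wrist")
k=(w['color'].max(2)<45)[200:330,200:360]
print("\n".join("".join("#" if x else "." for x in r[::2]) for r in k[::4]))
B=np.array([553,50.5,200.]);
for m in(t,c,w):
    p=R.from_quat(m['rotation']).inv().apply(B-m['xyz']);print(m['cx']-m['fx']*p[0]/p[2],m['cy']+m['fy']*p[1]/p[2])
k=(c['color'].max(2)<50)[150:205,280:330]
print("\n".join("".join("#" if x else "." for x in r) for r in k[::2]))
```

```text
22.7 [574.86223594  49.27276805 188.22662827] [ 3.12616125 -0.51952119  4.4283714 ] [[ 0.9993 -0.0362 -0.    ]
 [-0.0362 -0.9993 -0.    ]
 [-0.      0.     -1.    ]]
................................................................................
................................................................................
................................................................................
##..............................................................................
##..............................................................................
##..............................................................................
................................................................................
..................................###############...............................
..................................###############...............................
.................................################...............................
.................................####........#####..............................
.................................####......
[... 2576 characters left out ...]
............................####.....
..................................................
..................................................
..................................................
..................................................
..................................................
..................................................
..................................................
...................................###............
.....................................##...........
......................................#######.....
.....................................####.........
..................................................
..................................................
```

Run:
```python
from h import *
from plant import robot
c=robot.read_camera("scene");old=cv2.imread("pics/scene0.png")[:,:,::-1]
P=lambda B:(lambda p:(round(c['cx']-c['fx']*p[0]/p[2],1),round(c['cy']+c['fy']*p[1]/p[2],1)))(R.from_quat(c['rotation']).inv().apply(np.array(B)-c['xyz']))
for im in(old,c['color']):
    im=im.astype(int);m=(im[...,2]-im[...,0]>30)[170:225,270:315];v,u=np.nonzero(m);print(m.sum(),u.mean()+270,v.mean()+170)
print(P([557,156.5,152]),P([557,156.5,167]),P([553,50,200]),P([563,50,200]))
s=robot.read_state();print(s['time'],s['tcp_pos'],s['ft_force'],s['joint_velocities'].round(4) if hasattr(s['joint_velocities'],'round') else s['joint_velocities'])
```

```text
64 289.703125 195.34375
69 289.47826086956525 191.66666666666666
(np.float64(288.8), np.float64(195.7)) (np.float64(289.0), np.float64(191.9)) (np.float64(322.1), np.float64(172.3)) (np.float64(320.3), np.float64(170.3))
22.9 [574.88617407  49.31191523 188.13922223] [ 4.26615753 -0.59346748  3.91533433] [-0.0012 -0.0029  0.0005  0.0006  0.0006  0.0016]
```

The tile is up by about 15 mm, and the lever is upright and pushing back on the fingers with about 4 N. I'm handing in.

```bash
python3 -c "
from plant import robot
print(robot.finish_job())"
```

```text
the job is handed in; nothing more can be done
None
```

I handed the job in with the knob turned to its rest notch, the lever upright and the tile about 15 mm up. The fingers hold the lever by pushing the ball from its far side, with about 4 N back on them, because pinching the ball slipped twice and the lever dropped back. The hand-in gave no verdict.

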